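# Book out a jar and present it on the parts carousel

## Task

Book out the white-lidded jar on the stock keypad by pressing the red key, then the yellow, then the green, each fully down, one at a time, leaving the blue cancel key alone and not turning the carousel yet. Then gently turn the parts carousel, without spinning it, until the white-lidded jar stands squarely at the brass pointer, and hold the turntable still there: finish with the fingers still holding it. Leave the reel, the cork disc, the reel foot and the click pawl where they lie.

Things in the scene. Friction and masses are not known exactly. Their poses are not given: they have to be found in the camera images.
- carousel: Parts carousel: fixed round wooden base, 224 mm across and 20 mm high, screwed to the counter. Origin: centre of its underside, on the turning axis; its +x axis points along the brass pointer, a 14 mm wide, 20 mm high brass tongue that reaches 142 mm from the axis. The base never turns, only the turntable above it.
- turntable (a joint): Turning angle (rad) of the light wooden turntable (212 mm across, top 33 mm above the counter) about the base's vertical axis, counter-clockwise from above. 0 and 2*pi both put the white-lidded jar at the brass pointer. Stops at -1.5 and 7.8. It drags lightly (about 0.06 N m) and stays where it is left. A brass knob at its middle reaches 62 mm above the counter.
- white_lid (a point): Centre of the top of the white lid, 105 mm above the counter, 80 mm from the turning axis. Five equal jars, evenly spaced, are fixed to the turntable and are one with it: clear, 40 mm in diameter, each with a flat round lid 42 mm in diameter and 20 mm high that can be gripped from above; one lid is white, four are black.
- front_mark (a point): Fixed point behind the brass pointer, where the centre of the white lid's top must come: 80 mm from the turning axis, 105 mm above the counter. Nothing is seen there but whichever jar stands at the pointer.
- axis_top (a point): Fixed point on the turning axis, 105 mm above the counter.
- keypad: Stock keypad: grey plate 130 x 130 x 12 mm fixed to the counter, carrying four round keys in black housings in a 2 x 2 square, 56 mm from key to key. Which colour is in which place varies. Origin: centre of its underside.
- red_key_top (a point): Centre of the top of the red key, a round spring button 30 mm in diameter, 34 mm above the counter when up, in a black round housing 46 mm across whose top is 24 mm above the counter. It goes 6 mm straight down, takes about 4 N to press fully, and springs back.
- yellow_key_top (a point): Centre of the top of the yellow key, made like the red one.
- green_key_top (a point): Centre of the top of the green key, made like the red one.
- blue_key_top (a point): Centre of the top of the blue cancel key, made like the red one; not to be pressed.
- red_key (a joint): Travel of the red key: 0 up, 0.006 m fully down.
- yellow_key (a joint): Travel of the yellow key: 0 up, 0.006 m fully down.
- green_key (a joint): Travel of the green key: 0 up, 0.006 m fully down.
- blue_key (a joint): Travel of the blue key: 0 up, 0.006 m fully down.
- fly_reel: Gold fly reel lying flat, 84 mm across, 46 mm high with its black handle. Bystander. Origin: centre of its underside.
- cork_arbor: Cork arbor disc, 52 mm across, 12 mm thick, with a 14 mm hole. Bystander. Origin: centre of its underside.
- reel_foot: Black hard rubber reel foot, 70 x 14 x 18 mm. Bystander. Origin: centre of its underside.
- click_pawl: Stainless click pawl, 33 x 16 x 6 mm. Bystander. Origin: underside of its round end.

How it is judged:
By the outcome, as a careful person would: the job done as asked, in the order asked, and still so for the second after the job is handed in, while the arm keeps its last pose, push and grip.
It also fails if it takes over 61 s, if anything falls off the work surface, if the arm or the gripper's body presses on something with over 40 N, if the wrist force passes 120 N, or if a joint passes its speed limit or range.

## Robot

A 7-joint arm with a two-finger parallel gripper is mounted at the origin on the work surface. World frame = base frame: x ahead of the robot, y to its left, z up, the work surface at z = 0. Lengths are in m, angles in rad, forces in N, time in s.
With the tool pointing down it reaches from about 0.4 to 0.85 m from the base axis. Payload 4.5 kg.
Tool frame: the origin (TCP) lies at the very end of the fingers, on their centre line; the grasp point (between the pads) lies 19 mm behind it; z points along the fingers, y is the direction in which the jaws open and shut (so a half turn about z gives the same grasp; the last joint's range is limited). The gripper opens to 85 mm and grips with 20 to 120 N. Pads are 22 mm wide; open, the fingers measure 114 mm over their backs; the gripper's body (76 mm by 85 mm) begins 54 mm behind the grasp point. The pads swing forward as they close: fully open they stand 13 mm farther back than shut.
Start: joints at [1.268, 0.689, -0.195, 1.565, 0.157, 0.902, -0.215], TCP at [0.207, -0.59, 0.231] pointing down, gripper open.
Joint ranges: [-3.01, 3.01], [-0.46, 2.08], [-1.47, 1.51], [0.13, 2.56], [-1, 4.14], [0.04, 2.09], [-2.66, 2.66]. Speed limits (rad/s): [2.57, 2.57, 3.14, 3.14, 3.14, 3.14, 3.14].

## Interface

Orientations are given as [roll, pitch, yaw] about the fixed x, y, z axes, in that order (R = Rz(yaw) Ry(pitch) Rx(roll)).
In Python, from rig import * gives the robot as it stands. Calls block until the motion is done:
- move_to(position, orientation): joint-space move of the TCP to a pose.
- move_straight(position, rot=None, max_speed=0.15, threshold=None): straight line of the TCP; rot=None keeps the orientation; max_speed is the mean speed in m/s. With threshold (N) it stops when the force on the tool has changed by that much, and returns True; else False.
- movej(angles): joint-space move.
- move_gripper(opening): finger opening in m; the grip force is fixed at half the most; returns when the fingers have stopped.
- wait(seconds).
- solve_ik(position, orientation): joint angles nearest the present ones, or None.
- sense(): the state.
- grab_frame(name): name is "side" or "top" or "wrist"; returns the picture (420x560x3 uint8, blue, green, red); there is no depth.
- get_calibration(name): a dict with "mtx" (3x3 intrinsics, pixels), "R" (3x3) and "t" (3): a world point X has camera coordinates R X + t. Camera axes: x right, y down, z forward; pixel columns grow to the right and rows downward; lengths in m; the calibration is good to about 2 mm. A picture is of the moment at which its call begins: read the wrist's pose just before it. get_calibration takes no time and is no camera call; for the wrist camera it gives the pose at the moment of the call.
A pose or a line that the arm cannot do raises IKError and nothing moves.
- job_done(): hands the job in, once; it reports no verdict.
The state is a dict: "time_s": time; "joints": joint angles; "joint_velocities": joint speeds; "effort": joint torques, N m; "tool_pos": TCP position; "eef_rot": TCP orientation; "ft_force": force on the tool from outside, world axes, zero at the start; "wrist_torque": the same for the moment, N m; "finger_gap": finger opening in m.
Only numpy, scipy, OpenCV 4.12 (cv2) and the standard library are available. Lean on these libraries where they do the work, as an engineer would, in place of code of your own. Each camera call takes 0.05 s, during which the arm holds its last target.

## Working session

There is one attempt and no reset: what is moved stays moved. The work goes in short steps, each a Python script; the robot and the scene stay as the last script left them, time stands still between calls to the robot, and variables do not carry over. Pictures are saved under pics/ and viewed, and the job is handed in when it is done.

```bash
mkdir -p pics; ls; python3 - <<'E'
from rig import *
import cv2
for n in ["top","side"]:
    cv2.imwrite(f"pics/{n}0.png",grab_frame(n))
    c=get_calibration(n); print(n,c)
s=sense();print(s["time_s"],s["eef_rot"],s["tool_pos"])
E
```

```text
pics
top {'mtx': array([[402.08597184,   0.        , 284.50096264],
       [  0.        , 402.08597184, 209.96757624],
       [  0.        ,   0.        ,   1.        ]]), 'R': array([[ 0.01294302, -0.9996473 , -0.02318951],
       [-0.99897407, -0.01192083, -0.04368874],
       [ 0.04339689,  0.02373119, -0.99877602]]), 't': array([0.04919448, 0.53057562, 0.90210403])}
side {'mtx': array([[400.49142908,   0.        , 280.70890753],
       [  0.        , 400.49142908, 216.7092198 ],
       [  0.        ,   0.        ,   1.        ]]), 'R': array([[ 0.94994174, -0.31196142, -0.01705163],
       [-0.2477059 , -0.71877176, -0.64962216],
       [ 0.19040082,  0.62132699, -0.76006598]]), 't': array([-0.49857443,  0.20378601,  0.85458998])}
0.1 [-3.13990005e+00  1.46121085e-04  3.36837840e-01] [ 0.20627976 -0.58934437  0.23054257]
```

View pics/top0.png

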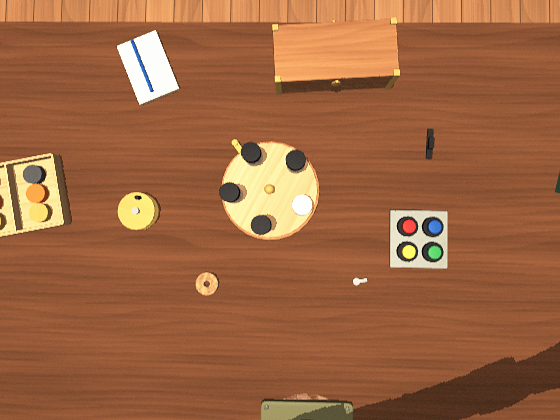

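View pics/side0.png

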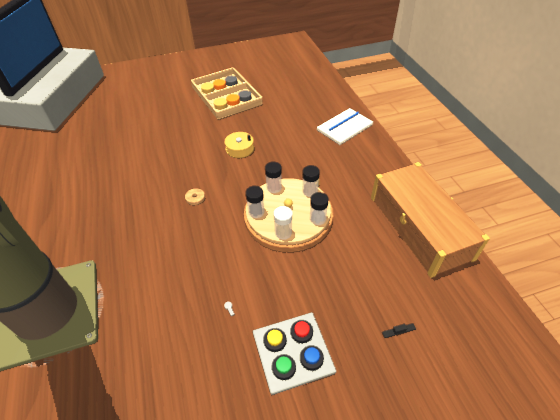

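The top view shows the pointer at about (236,145), the white lid at (302,205), the knob at (269,189), and the keys: red (408,227), blue (434,227), yellow (407,251) and green (433,252). Next I'll locate these accurately.

```bash
cat > h.py <<'E'
import numpy as np, cv2
from rig import *
def proj(n,X,c=None):
    c=c or get_calibration(n); X=np.atleast_2d(X)
    p=(c["R"]@X.T).T+c["t"]; q=(c["mtx"]@p.T).T
    return q[:,:2]/q[:,2:]
def back(n,uv,z,c=None):
    c=c or get_calibration(n)
    d=c["R"].T@np.linalg.solve(c["mtx"],[uv[0],uv[1],1]); o=-c["R"].T@c["t"]
    return o+d*(z-o[2])/d[2]
E
python3 - <<'E'
from h import *
for n in ["top","side"]:
    im=cv2.imread(f"pics/{n}0.png"); hsv=cv2.cvtColor(im,cv2.COLOR_BGR2HSV)
    H,S,V=cv2.split(hsv)
    box={"top":(385,205,455,275),"side":(250,310,340,390)}[n]
    x0,y0,x1,y1=box
    print(n)
    for k,(a,b) in dict(red=(0,5),yellow=(24,33),green=(50,80),blue=(100,125)).items():
        m=((H>=a)&(H<=b)&(S>170)&(V>110)).astype(np.uint8)
        if k=="red": m|=((H>=174)&(S>170)&(V>110)).astype(np.uint8)
        mm=np.zeros_like(m); mm[y0:y1,x0:x1]=m[y0:y1,x0:x1]
        N,_,st,ce=cv2.connectedComponentsWithStats(mm); i=1+np.argmax(st[1:,4])
        print(k,ce[i],st[i],back(n,ce[i],.034 if n=="top" else .0325))
    crop={"top":(205,125,335,255),"side":(230,150,345,255)}[n]
    a,b,c,d=crop
    cv2.imwrite(f"pics/{n}_c.png",cv2.resize(im[b:d,a:c],None,fx=4.5,fy=4.5,interpolation=cv2.INTER_CUBIC))
    m=((V<60)).astype(np.uint8); mm=np.zeros_like(m); mm[b:d,a:c]=m[b:d,a:c]
    N,_,st,ce=cv2.connectedComponentsWithStats(mm)
    for i in range(1,N):
        if st[i,4]>60: print("dark",ce[i].round(1),st[i])
    m=((S<40)&(V>170)).astype(np.uint8); mm=np.zeros_like(m); mm[b:d,a:c]=m[b:d,a:c]
    N,_,st,ce=cv2.connectedComponentsWithStats(mm)
    for i in range(1,N):
        if st[i,4]>60: print("white",ce[i].round(1),st[i])
E
```

```text
top
red [408.59602649 225.86754967] [402 219  14  14 151] [ 0.49722363 -0.21823079  0.034     ]
yellow [408.5 245. ] [408 245   2   1   2] [ 0.45524681 -0.21800266  0.034     ]Traceback (most recent call last):
  File "<stdin>", line 12, in <module>
    return _wrapfunc(a, 'argmax', axis=axis, out=out, **kwds)
    return bound(*args, **kwds)
ValueError: attempt to get argmax of an empty sequence
```

```bash
sleep 1
python3 - <<'E'
from h import *
for n in ["top","side"]:
    im=cv2.imread(f"pics/{n}0.png"); hsv=cv2.cvtColor(im,cv2.COLOR_BGR2HSV)
    H,S,V=cv2.split(hsv)
    pts={"top":[(408,226),(408,251),(433,252),(434,227)],"side":[(302,330),(275,338),(284,365),(312,355)]}[n]
    print(n)
    for p in pts:
        h0=int(H[p[1],p[0]]); dh=np.abs(((H.astype(int)-h0+90)%180)-90)
        m=((dh<7)&(S>130)&(V>70)).astype(np.uint8)
        mm=np.zeros_like(m); r=14; sl=np.s_[p[1]-r:p[1]+r,p[0]-r:p[0]+r]; mm[sl]=m[sl]
        N,_,st,ce=cv2.connectedComponentsWithStats(mm); i=1+np.argmax(st[1:,4])
        print(h0,S[p[1],p[0]],ce[i].round(1),st[i],back(n,ce[i],.0335 if n=="top" else .0315).round(4))
    crop={"top":(205,125,335,255),"side":(230,150,345,255)}[n]
    a,b,c,d=crop
    cv2.imwrite(f"pics/{n}_c.png",cv2.resize(im[b:d,a:c],None,fx=4.5,fy=4.5,interpolation=cv2.INTER_CUBIC))
    m=((V<60)).astype(np.uint8); mm=np.zeros_like(m); mm[b:d,a:c]=m[b:d,a:c]
    N,_,st,ce=cv2.connectedComponentsWithStats(mm)
    for i in range(1,N):
        if st[i,4]>60: print("dark",ce[i].round(1),st[i])
    m=((S<40)&(V>170)).astype(np.uint8); mm=np.zeros_like(m); mm[b:d,a:c]=m[b:d,a:c]
    N,_,st,ce=cv2.connectedComponentsWithStats(mm)
    for i in range(1,N):
        if st[i,4]>60: print("white",ce[i].round(1),st[i])
E
```

```text
top
1 181 [408.4 226. ] [401 219  15  15 165] [ 0.497  -0.2179  0.0335]
30 144 [408.6 251.5] [403 245  12  14 133] [ 0.4409 -0.2184  0.0335]
64 140 [433.9 251.9] [427 245  14  14 143] [ 0.4409 -0.2734  0.0335]
108 172 [434.1 226.4] [427 220  15  14 153] [ 0.4968 -0.2741  0.0335]
white [301.6 204.4] [292 195  20  20 324]
side
3 190 [301.4 328.7] [294 321  16  17 210] [ 0.4954 -0.2219  0.0315]
30 172 [274.2 336.7] [267 330  15  15 174] [ 0.4398 -0.2205  0.0315]
65 143 [283.4 364.5] [276 356  16  18 213] [ 0.4395 -0.2773  0.0315]
106 177 [311.6 355.2] [304 347  16  17 218] [ 0.4953 -0.2776  0.0315]
dark [273.  169.9] [266 163  15  15 200]
dark [310.7 173.5] [303 166  16  16 208]
dark [254.3 194.5] [246 187  17  16 225]
dark [319.1 201.2] [311 193  17  17 239]
white [282.5 212.9] [274 206  18  15 217]
```

View pics/top_c.png

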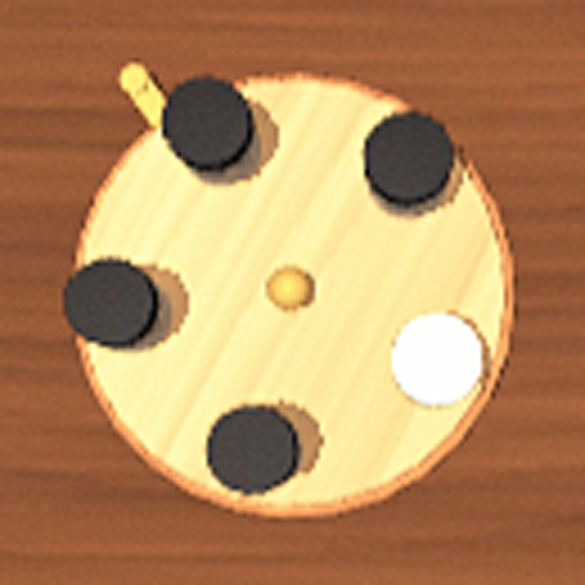

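View pics/side_c.png

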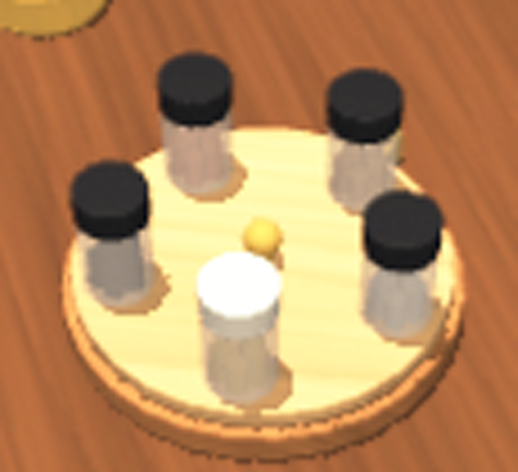

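```bash
python3 - <<'E'
from h import *
from scipy.optimize import least_squares
im=cv2.imread("pics/top0.png"); hsv=cv2.cvtColor(im,cv2.COLOR_BGR2HSV).astype(int)
g=cv2.cvtColor(im,cv2.COLOR_BGR2GRAY)
m=(g<85).astype(np.uint8); mm=np.zeros_like(m); mm[125:255,205:335]=m[125:255,205:335]
m2=cv2.morphologyEx(mm,cv2.MORPH_OPEN,np.ones((5,5),np.uint8))
N,_,st,ce=cv2.connectedComponentsWithStats(m2)
T=[ce[i] for i in range(1,N) if st[i,4]>150]; print(st[1:],ce[1:].round(1))
print(hsv[138:160:2,232:248:2,0].tolist()); 
m=((hsv[...,0]>=20)&(hsv[...,0]<=32)&(hsv[...,1]>130)&(hsv[...,2]>150)).astype(np.uint8)
mm=np.zeros_like(m); mm[135:158,226:244]=m[135:158,226:244]; print(mm[135:158,226:248])
ys,xs=np.nonzero(mm); print(xs.mean(),ys.mean(),len(xs))
E
```

```text
[[241 142  20  21 337]
 [286 151  20  20 326]
 [219 183  21  19 328]
 [251 216  20  18 302]] [[250.8 152.1]
 [295.4 160. ]
 [229.2 192. ]
 [260.7 224.5]]
[[10, 9, 11, 11, 11, 11, 10, 11], [18, 28, 24, 10, 10, 10, 10, 11], [29, 26, 27, 17, 11, 11, 10, 9], [22, 28, 22, 28, 11, 10, 9, 0], [10, 21, 27, 26, 27, 8, 18, 9], [10, 9, 27, 26, 27, 0, 11, 6], [12, 11, 12, 28, 25, 0, 8, 20], [11, 11, 11, 20, 17, 0, 10, 11], [11, 11, 11, 14, 30, 170, 9, 6], [11, 10, 15, 27, 30, 18, 12, 8], [10, 17, 27, 28, 28, 23, 158, 0]]
[[0 0 0 0 0 0 0 0 0 0 0 0 0 0 0 0 0 0 0 0 0 0]
 [0 0 0 0 0 0 0 0 0 0 0 0 0 0 0 0 0 0 0 0 0 0]
 [0 0 0 0 0 0 0 0 0 0 0 0 0 0 0 0 0 0 0 0 0 0]
 [0 0 0 0 0 0 0 0 0 0 0 0 0 0 0 0 0 0 0 0 0 0]
 [0 0 0 0 0 0 0 0 1 0 0 0 0 0 0 0 0 0 0 0 0 0]
 [0 0 0 0 0 0 0 1 0 1 1 0 0 0 0 0 0 0 0 0 0 0]
 [0 0 0 0 0 0 1 0 0 0 0 1 0 0 0 0 0 0 0 0 0 0]
 [0 0 0 0 0 0 0 0 0 0 0 1 0 0 0 0 0 0 0 0 0 0]
 [0 0 0 0 0 0 0 0 0 0 0 1 1 0 0 0 0 0 0 0 0 0]
 [0 0 0 0 0 0 1 1 0 1 1 0 0 1 0 0 0 0 0 0 0 0]
 [0 0 0 0 0 0 0 0 0 1 1 1 1 1 0 0 0 0 0 0 0 0]
 [0 0 0 0 0 0 0 0 1 1 0 0 0 0 0 0 0 0 0 0 0 0]
 [0 0 0 0 0 0 0 0 0 0 0 0 0 1 0 0 0 0 0 0 0 0]
 [0 0 0 0 0 0 0 0 0 0 1 0 0 0 0 0 0 0 0 0 0 0]
 [0 0 0 0 0 0 0 0 0 0 0 0 0 0 0 0 0 0 0 0 0 0]
 [0 0 0 0 0 0 0 0 0 0 0 1 0 0 1 0 0 0 0 0 0 0]
 [0 0 0 0 0 0 0 0 0 0 0 0 0 0 1 0 0 0 0 0 0 0]
 [0 0 0 0 0 0 0 0 0 0 0 0 1 1 0 0 0 0 0 0 0 0]
 [0 0 0 0 0 0 0 0 0 0 0 0 0 0 0 0 0 0 0 0 0 0]
 [0 0 0 0 0 0 0 0 0 0 0 0 0 0 0 0 0 0 0 0 0 0]
 [0 0 0 0 0 0 0 0 0 0 0 0 0 0 0 0 0 0 0 0 0 0]
 [0 0 0 0 0 0 0 0 0 0 0 0 0 0 0 0 0 0 0 0 0 0]
 [0 0 0 0 0 0 0 0 0 0 0 0 0 0 0 0 0 0 0 0 0 0]]
236.32142857142858 144.85714285714286 28
```

```bash
python3 - <<'E'
from h import *
from scipy.optimize import least_squares
ct,cs=get_calibration("top"),get_calibration("side")
tops=[(301.6,204.4),(260.7,224.5),(229.2,192.0),(250.8,152.1),(295.4,160.0)] 
# order: white(-116deg) then which direction? cw in world sorting by angle
c0=back("top",(269.2,189),.055,ct)
W=np.array([back("top",p,.1,ct) for p in tops]); ang=np.degrees(np.arctan2(W[:,1]-c0[1],W[:,0]-c0[0])); print(c0,ang, np.hypot(*(W-c0)[:,:2].T))
k=np.round(((ang-ang[0])%360)/72).astype(int)
side=[(282.5,212.9),(273,169.9),(310.7,173.5),(254.3,194.5),(319.1,201.2)]
Ws=np.array([back("side",p,.1045 if i==0 else .097,cs) for i,p in enumerate(side)]);angs=np.degrees(np.arctan2(Ws[:,1]-c0[1],Ws[:,0]-c0[0]));print(angs)
ks=np.round(((angs-ang[0])%360)/72).astype(int); print(k,ks)
def P(cx,cy,a,k,z): 
    return np.array([cx+.08*np.cos(a+k*2*np.pi/5),cy+.08*np.sin(a+k*2*np.pi/5),np.full_like(a+k*1.,z)]).T
zt=np.array([.105,.1,.1,.1,.1]); zs=np.array([.1045,.096,.096,.096,.096])
def res(p,which):
    r=[]
    if which!="side":
        A=P(p[0],p[1],p[2],k,0.);A[:,2]=zt; r.append(proj("top",A,ct)-tops)
    if which!="top":
        A=P(p[0],p[1],p[2],ks,0.);A[:,2]=zs; r.append(proj("side",A,cs)-side)
    return np.concatenate(r).ravel()
for w in ["top","side","both"]:
    s=least_squares(res,[c0[0],c0[1],np.radians(ang[0])],args=(w,)); print(w,s.x[:2],np.degrees(s.x[2]),np.abs(s.fun).max())
c=s.x[:2]
for uv in [(234.5,141),(236.3,144.9),(238,147)]:
    q=back("top",uv,.02,ct)[:2]-c; print(np.hypot(*q),np.degrees(np.arctan2(q[1],q[0])))
E
```

```text
[0.57328878 0.08863542 0.055     ] [-116.79857606  170.06966436   98.12706218   26.86374613  -44.86989689] [0.07833024 0.07883288 0.0806196  0.08071137 0.07952634]
[-117.08233655   99.84373593   24.74922703  173.3718914   -47.26914042]
[0 4 3 2 1] [5 3 2 4 1]
top [0.57403675 0.08942766] -117.364777047439 0.2856899562050046
side [0.57275367 0.08628216] -117.2877363754867 0.28455758845970536
both [0.57363791 0.08853887] -117.33862580111118 0.8656655146060928
0.13928066005648823 36.591470986339615
0.1295824099756114 37.42493355361074
0.12336985981635655 37.311991708181615
```

```bash
python3 - <<'E'
from h import *
R=[np.pi,0,.337]
move_gripper(0.0)
move_to([.496,-.220,.075],R)
s=sense();print(s["time_s"],s["tool_pos"],s["eef_rot"],s["finger_gap"])
cv2.imwrite("pics/w1.png",grab_frame("wrist")); cv2.imwrite("pics/s1.png",grab_frame("side"))
E
```

```text
2.6667 [ 0.49574215 -0.22172521  0.07526636] [3.14023530e+00 8.42705114e-05 3.34714301e-01] -0.0002161603676000054
```

View pics/w1.png

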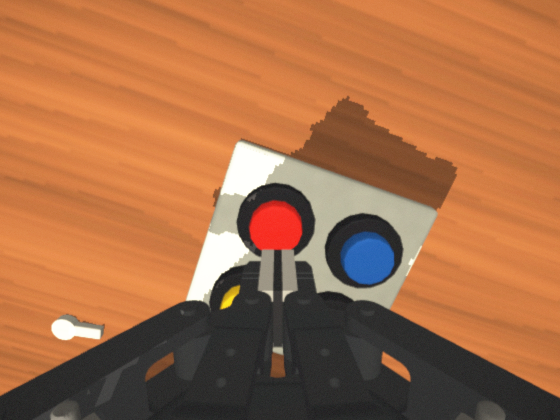

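View pics/s1.png

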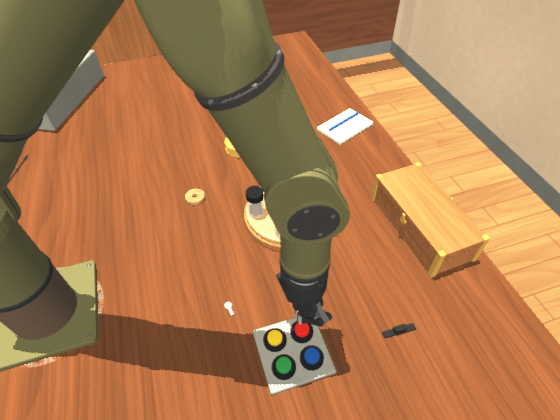

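The wrist view shows the red key at about (276,227) and blue at (369,259), with the closed fingers just in front of red. I'll check those positions against the wrist calibration, then press.

```bash
cat >> h.py <<'E'
def press(xy,yaw=.337):
    R=[np.pi,0,yaw]
    move_straight([*xy,.045],R,.12)
    hit=move_straight([*xy,.0255],R,.02,threshold=14)
    s=sense(); print("pressed",hit,s["tool_pos"].round(4),np.round(s["ft_force"],1),s["time_s"])
    wait(.15); s=sense(); print("  held",s["tool_pos"].round(4),np.round(s["ft_force"],1))
    move_straight([*xy,.06],R,.12)
E
python3 - <<'E'
from h import *
print(back("wrist",(276,227),.034),back("wrist",(369,259),.034), proj("wrist",sense()["tool_pos"]))
press((.4965,-.2205))
E
```

```text
[ 0.49923379 -0.22048522  0.034     ] [ 0.49828229 -0.27593899  0.034     ] [[275.56888129 267.59025549]]
pressed True [ 0.4966 -0.2205  0.0281] [-0.8  0.   6.9] 3.9917
  held [ 0.4966 -0.2205  0.028 ] [-0.7  0.6  8. ]
```

```bash
python3 - <<'E'
from h import *
print(sense()["ft_force"].round(1))
cv2.imwrite("pics/s2.png",grab_frame("side")[250:400,200:400])
press((.4405,-.2195))
print(sense()["ft_force"].round(1))
E
```

```text
[ 0.1  1.5 -1.1]
pressed True [ 0.4407 -0.2195  0.028 ] [-1.  -0.7  9. ] 6.075
  held [ 0.4406 -0.2195  0.028 ] [-0.8 -0.1  8.8]
[-0.7  0.6  0.3]
```

```bash
python3 - <<'E'
from h import *
press((.4405,-.2755))
move_straight([.4405,-.2755,.16],max_speed=.2)
move_gripper(.085)
# hover with wrist cam over carousel
move_to([.50,.02,.24],[np.pi,0,.337])
s=sense();c=get_calibration("wrist");print(s["time_s"],s["tool_pos"],s["eef_rot"],s["joints"].round(3))
cv2.imwrite("pics/w2.png",grab_frame("wrist"))
np.save("w2.npy",c,allow_pickle=True)
print(proj("wrist",[[.5735,.088,.062],[.5735+.127*np.cos(.65),.088+.127*np.sin(.65),.02]],c))
E
```

```text
pressed True [ 0.4406 -0.2754  0.028 ] [-0.9 -0.1  8.3] 8.1083
  held [ 0.4406 -0.2754  0.028 ] [-1.3  0.4  8.6]
11.3083 [0.49979821 0.01815157 0.23971709] [3.14053323e+00 1.05352543e-03 3.34609452e-01] [-0.085  0.514 -0.069  1.929  0.054  0.702 -1.422]
[[226.36781669  70.95401599]
 [181.21439095 -75.58934722]]
```

View pics/w2.png

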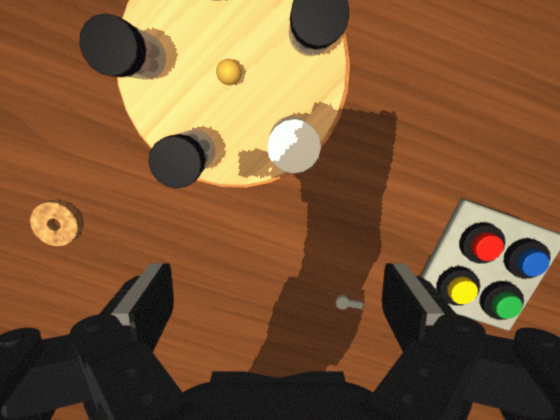

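The knob is at (229,71), the white lid top at (294,146), and the pointer is out of view. I'll take one more frame that includes the pointer, and check the arc with IK.

```bash
python3 - <<'E'
from h import *
c=np.load("w2.npy",allow_pickle=True).item()
k=back("wrist",(229,71),.058,c); w=back("wrist",(294,146),.105,c); print("knob",k,"white",w,np.degrees(np.arctan2(w[1]-k[1],w[0]-k[0])),np.hypot(*(w-k)[:2]))
print("pp",back("wrist",(280,210),.03,c))
C=np.array([.5735,.088])
for d in np.linspace(-117.3,37.3,8):
    a=np.radians(d); q=solve_ik([*(C+.08*np.array([np.cos(a),np.sin(a)])),.08],[np.pi,0,a]); print(round(d),None if q is None else np.round(q,2))
# go above the start, higher, yaw for grasp
a=np.radians(-117.3)
# view pose: camera sits behind opposite? use yaw 0.65 
move_to([.53,.055,.30],[np.pi,0,.65])
c=get_calibration("wrist");cv2.imwrite("pics/w3.png",grab_frame("wrist"));np.save("w3.npy",c,allow_pickle=True)
print(sense()["time_s"])
E
```

```text
knob [0.57427361 0.08646367 0.058     ] white [0.53773212 0.0167568  0.105     ] -117.66426960769152 0.0787040492139964
pp [0.46316824 0.00146503 0.03      ]
-117 [ 0.52  1.15 -1.26  1.92  1.25  1.16  1.4 ]
-95 [-0.45  0.95  0.65  1.89 -0.95  0.65 -2.43]
-73 [-0.26  0.89  0.29  1.78 -0.45  0.54 -2.53]
-51 [-0.23  0.9   0.2   1.69 -0.29  0.58 -2.31]
-29 [-0.21  0.91  0.12  1.62 -0.16  0.62 -2.08]
-7 [-0.21  0.92  0.04  1.58 -0.05  0.65 -1.83]
15 [-0.21  0.92 -0.04  1.57  0.06  0.66 -1.59]
37 [-0.21  0.91 -0.13  1.59  0.17  0.65 -1.35]
11.8083
```

View pics/w3.png

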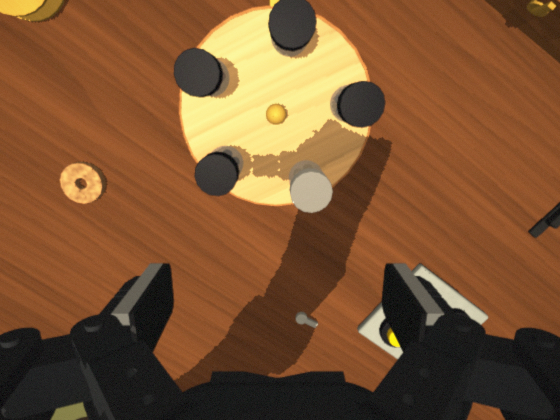

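```bash
python3 - <<'E'
from h import *
move_to([.59,.10,.28],[np.pi,0,.65])
c=get_calibration("wrist");im=grab_frame("wrist");cv2.imwrite("pics/w4.png",im);np.save("w4.npy",c,allow_pickle=True)
C=np.array([.5735,.088])
for d in np.linspace(62.7,217.3,6):
    a=np.radians(d); q=solve_ik([*(C-.08*np.array([np.cos(a),np.sin(a)])),.08],[np.pi,0,a]); print(round(d),None if q is None else np.round(q,2))
print(sense()["time_s"])
E
```

```text
63 [-0.02  0.81 -0.16  1.95  0.31  0.4  -0.89]
94 [ 0.08  0.86 -0.3   1.82  0.45  0.53 -0.45]
125 [ 0.15  0.92 -0.47  1.69  0.6   0.69 -0.04]
155 [ 0.17  0.98 -0.62  1.59  0.72  0.82  0.38]
186 [ 0.16  1.03 -0.76  1.54  0.84  0.92  0.79]
217 [ 0.27  1.23 -1.26  1.56  1.21  1.28  1.04]
12.2667
```

View pics/w4.png

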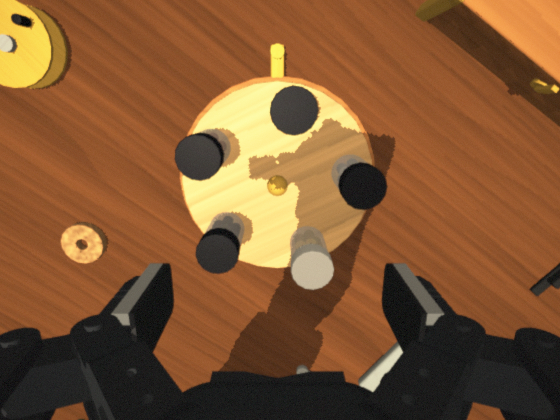

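The pointer is clear now: tip centre about (278,46), root (278,74), knob (277,185), white lid (312,268).

```bash
python3 - <<'E'
from h import *
from scipy.optimize import least_squares
c=np.load("w4.npy",allow_pickle=True).item()
im=cv2.imread("pics/w4.png");hsv=cv2.cvtColor(im,cv2.COLOR_BGR2HSV)
for r in range(40,80,4): 
    row=im[r,260:300].astype(int); d=np.nonzero((row[:,1]-row[:,0]>70)&(row[:,1]>120))[0]; print(r,260+d.min() if len(d) else 0,260+d.max() if len(d) else 0)
k=back("wrist",(277,185),.056,c)
for uv in [(277.7,46),(277.7,60),(277.7,72)]:
    p=back("wrist",uv,.02,c); print(p,np.degrees(np.arctan2(*(p-k)[1::-1])),np.hypot(*(p-k)[:2]))
print("knob",k)
# lid circles: fit with hough
g=cv2.cvtColor(im,cv2.COLOR_BGR2GRAY)
lids=[(312,268.5),(362,186),(294.5,109.5),(198.5,157),(217.5,251)]
for p in lids:
    w=back("wrist",p,.105,c);print(w.round(4),np.degrees(np.arctan2(*(w-k)[1::-1])),np.hypot(*(w-k)[:2]))
def res(p):
    A=[[p[0]+.08*np.cos(p[2]+i*2*np.pi/5),p[1]+.08*np.sin(p[2]+i*2*np.pi/5),.105] for i in range(5)]
    return (proj("wrist",A,c)-lids).ravel()
s=least_squares(res,[*k[:2],-2.05]);print(s.x,np.degrees(s.x[2]),s.fun.round(1))
C=s.x[:2]
for uv in [(277.7,46),(277.7,60),(277.7,72)]:
    p=back("wrist",uv,.02,c)[:2]-C; print(np.degrees(np.arctan2(p[1],p[0])),np.hypot(*p))
E
```

```text
40 0 0
44 272 282
48 270 283
52 270 284
56 270 283
60 270 283
64 271 283
68 271 283
72 271 283
76 271 283
[0.68570692 0.17177083 0.02      ] 36.890451960449795 0.1383341149355832
[0.675003  0.1636496 0.02     ] 36.85842485016819 0.12489823416868383
[0.66564808 0.15655188 0.02      ] 36.824205819272144 0.11315570120334333
knob [0.57506941 0.08873067 0.056     ]
[0.5388 0.0185 0.105 ] -117.29534989825993 0.07899830965316253
[0.6304 0.0341 0.105 ] -44.6056650172909 0.07775303184978499
[0.6463 0.1239 0.105 ] 26.285117333579834 0.07949449595816857
[0.5631 0.1665 0.105 ] 98.76651173110622 0.07870648311826416
[0.4986 0.102  0.105 ] 170.12811238724592 0.07758371765128293
[ 0.57527566  0.08887696 -2.04809674] -117.34729914373457 [ 0.4  0.6  2.6  0.5 -0.5 -1.  -1.3 -1.1 -1.2  1.9]
36.89327856737118 0.13808133886586355
36.86149119476295 0.12464545434113658
36.827514466817895 0.11290291744661977
```

```bash
cat >> h.py <<'E'
C=np.array([.5745,.0885]); A0=np.radians(-117.35)
def pose(a,z): return [*(C+.08*np.array([np.cos(a),np.sin(a)])),z],[np.pi,0,a+np.pi]
E
python3 - <<'E'
from h import *
p,r=pose(A0,.15); move_to(p,r)
f0=sense()["ft_force"]
p,r=pose(A0,.071); hit=move_straight(p,r,.08,threshold=8)
print("hit",hit)
if not hit: move_gripper(.047)
s=sense();print(s["time_s"],s["tool_pos"],s["finger_gap"],s["ft_force"]-f0)
cv2.imwrite("pics/w5.png",grab_frame("wrist"));cv2.imwrite("pics/s5.png",grab_frame("side"))
E
```

```text
hit False
14.5583 [0.53779128 0.01741893 0.07106766] 0.047220258788596176 [ 0.27715293 -1.16894958 -0.48724364]
```

View pics/w5.png

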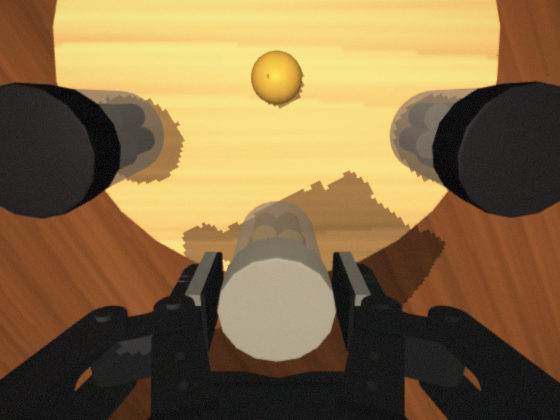

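View pics/s5.png

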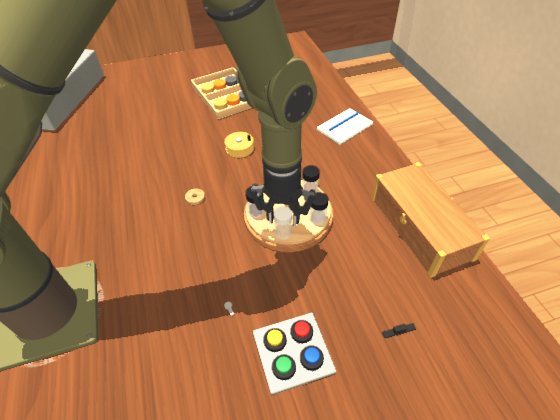

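The white lid (277,308) sits centred between the pads, and the knob (276,77) lines up with it. I'll turn it slowly along the arc.

```bash
cat >> h.py <<'E'
def arc(d0,d1,n,v=.03):
    for d in np.linspace(d0,d1,n+1)[1:]:
        a=np.radians(d); p,r=pose(a,.071)
        hit=move_straight(p,r,v,threshold=20)
        s=sense(); print(round(d,1),hit,s["ft_force"].round(1),round(s["time_s"],2),np.abs(s["tool_pos"]-p).max().round(4))
        if hit: break
E
python3 - <<'E'
from h import *
arc(-117.35,-20,7)
cv2.imwrite("pics/w6.png",grab_frame("wrist"))
E
```

```text
-103.4 False [ 0.7  0.3 -0.1] 15.45 0.0002
-89.5 False [ 0.4 -0.8 -0.6] 16.24 0.0001
-75.6 False [-0.4 -0.6  0.1] 17.03 0.0001
-61.7 False [-0.7 -1.1 -0.3] 17.82 0.0001
-47.8 False [-0.1  0.1  0.6] 18.62 0.0001
-33.9 False [-1.2  0.5 -0.6] 19.41 0.0001
-20.0 False [ 0.2 -0.4  0.2] 20.2 0.0001
```

View pics/w6.png

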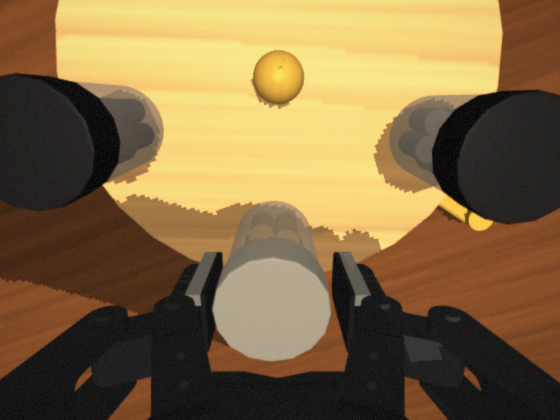

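```bash
python3 - <<'E'
from h import *
arc(-20,37.1,4)
move_gripper(.038)
s=sense();print(s["time_s"],s["tool_pos"],s["finger_gap"],s["ft_force"],s["eef_rot"])
cv2.imwrite("pics/w7.png",grab_frame("wrist"));cv2.imwrite("pics/t7.png",grab_frame("top"))
E
```

```text
-5.7 False [0.5 0.3 0.8] 21.07 0.0001
8.6 False [ 0.3  0.7 -0. ] 21.88 0.0001
22.8 False [ 0.4  0.6 -0.5] 22.7 0.0001
37.1 False [0.1 0.2 0.7] 23.52 0.0001
23.7333 [0.63863709 0.13641647 0.07133794] 0.0405491833274031 [ 0.10203404 -2.52059271  3.87939527] [-3.14088732e+00  2.38616984e-04 -2.49467933e+00]
```

View pics/w7.png

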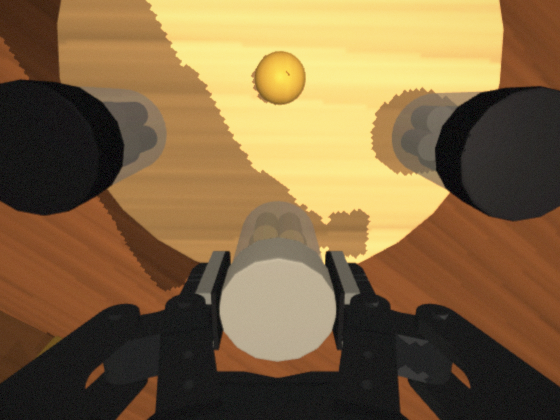

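View pics/t7.png

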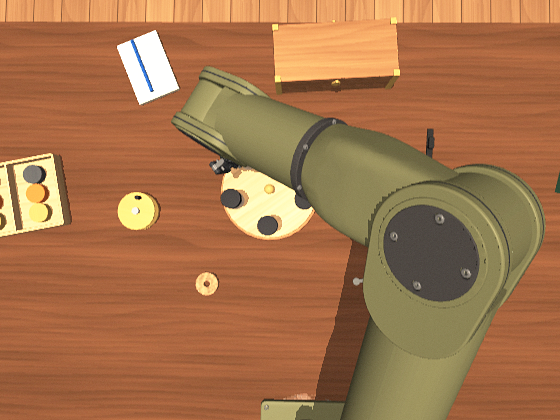

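The lid is gripped (gap 40.5 mm), though the knob at (279,77) suggests an offset of up to about 1 mm. There's time to spare, so I'll release, lift straight up and measure the white lid against the pointer.

```bash
python3 - <<'E'
from h import *
move_gripper(.06); move_gripper(.085)
p,r=pose(np.radians(37.1),.27); move_straight(p,r,.15)
c=get_calibration("wrist");cv2.imwrite("pics/w8.png",grab_frame("wrist"));np.save("w8.npy",c,allow_pickle=True)
cv2.imwrite("pics/s8.png",grab_frame("side"))
print(sense()["time_s"])
E
```

```text
26.1083
```

View pics/w8.png

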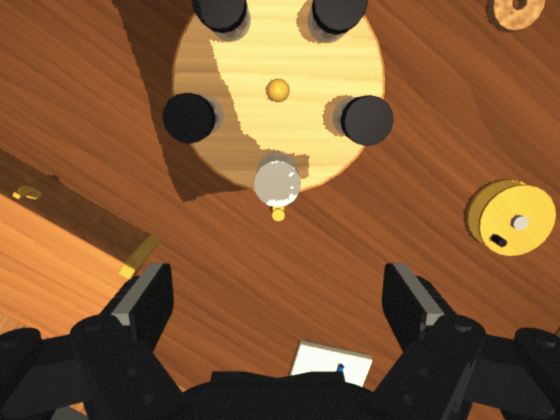

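View pics/s8.png

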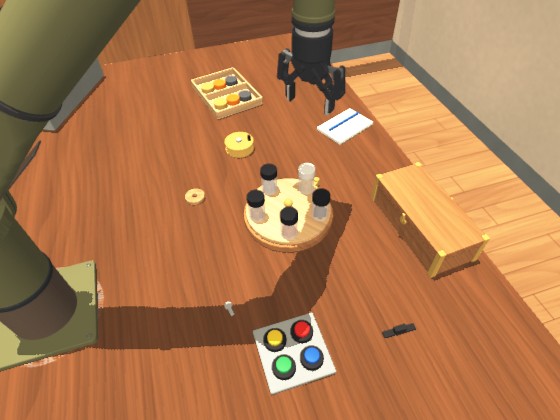

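```bash
python3 - <<'E'
from h import *
c=np.load("w8.npy",allow_pickle=True).item()
im=cv2.imread("pics/w8.png"); i=im.astype(int)
cv2.imwrite("pics/w8c.png",cv2.resize(im[70:235,215:345],None,fx=4,fy=4,interpolation=cv2.INTER_CUBIC)[:600])
b=i[...,0]; yel=((i[...,1]-i[...,0]>90)&(i[...,1]>120))
m=np.zeros(yel.shape,np.uint8); m[205:225,262:295]=yel[205:225,262:295]
N,L,st,ce=cv2.connectedComponentsWithStats(m); j=1+np.argmax(st[1:,4]); print("ptr",st[j],ce[j]); tip=ce[j]
hsv=cv2.cvtColor(im,cv2.COLOR_BGR2HSV)
m=np.zeros(yel.shape,np.uint8); m[158:210,250:305]=(hsv[158:210,250:305,1]<60)&(hsv[158:210,250:305,2]>110)
N,L,st,ce=cv2.connectedComponentsWithStats(m); j=1+np.argmax(st[1:,4]); print("lid",st[j],ce[j])
for r in range(165,206,5): x=np.nonzero(L[r]==j)[0]; print(r,x.min(),x.max(),(x.min()+x.max())/2)
k=back("wrist",(278.5,90),.056,c); t=back("wrist",tip,.02,c)
print(k,t,np.degrees(np.arctan2(*(t-k)[1::-1])))
# predicted pixel of target lid top & knob for assumed pointer line
for a in (36.6,37.1,37.6):
    A=np.radians(a); u=np.array([np.cos(A),np.sin(A)])
    print(a,proj("wrist",[[*(k[:2]+.08*u),.105],[*(k[:2]+.135*u),.02]],c).round(1).tolist())
lids=[(189,117.5),(367,120.5)]
for p in lids:
    w=back("wrist",p,.105,c); print(np.degrees(np.arctan2(*(w-k)[1::-1])),np.hypot(*(w-k)[:2]))
E
```

```text
ptr [272 206  13  15 155] [277.92903226 213.2516129 ]
lid [ 254  158   46   49 1714] [276.87631272 182.08284714]
165 261 293 277.0
170 258 295 276.5
175 256 297 276.5
180 255 298 276.5
185 255 298 276.5
190 256 297 276.5
195 258 296 277.0
200 263 293 278.0
205 270 285 277.5
[0.5735511  0.08848758 0.056     ] [0.68084051 0.1690533  0.02      ] 36.90360224813272
36.6 [[277.9, 184.3], [277.3, 213.9]]
37.1 [[278.7, 184.3], [278.3, 213.9]]
37.6 [[279.5, 184.3], [279.4, 213.9]]
-35.8846975996754 0.07811496887273947
108.11355259857336 0.07796139881731178
```

View pics/w8c.png

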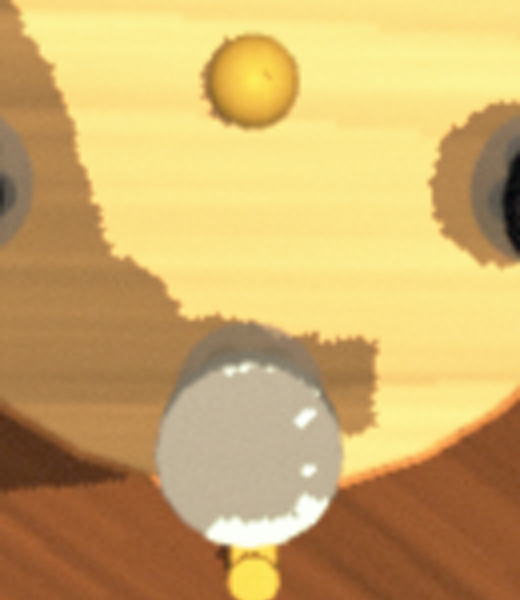

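The crop shows the lid centre at about (277,183) against the pointer line at about (278.4). The lid is roughly 0.8° short, and the neighbouring lids agree. I'll regrasp, nudge it 0.75° counter-clockwise, clamp, lift and recheck.

```bash
cat >> h.py <<'E'
def measure(f):
    c=get_calibration("wrist");im=grab_frame("wrist");cv2.imwrite(f"pics/{f}.png",im);np.save(f+".npy",c,allow_pickle=True)
    cv2.imwrite(f"pics/{f}c.png",cv2.resize(im[70:220,215:345],None,fx=4,fy=4,interpolation=cv2.INTER_CUBIC))
E
python3 - <<'E'
from h import *
a=np.radians(37.1);b=np.radians(37.85)
p,r=pose(a,.071); print(move_straight(p,r,.12,threshold=10))
move_gripper(.047)
p,r=pose(b,.071); move_straight(p,r,.02,threshold=20)
move_gripper(.038); s=sense(); print(s["finger_gap"],s["ft_force"].round(1))
move_gripper(.047); move_gripper(.085)
p,r=pose(a,.27); move_straight(p,r,.15)
measure("w9"); print(sense()["time_s"])
im=cv2.imread("pics/w9.png");hsv=cv2.cvtColor(im,cv2.COLOR_BGR2HSV)
m=np.zeros(im.shape[:2],np.uint8); m[158:210,250:305]=(hsv[158:210,250:305,1]<60)&(hsv[158:210,250:305,2]>110)
N,L,st,ce=cv2.connectedComponentsWithStats(m); j=1+np.argmax(st[1:,4]); print("lid",st[j],ce[j])
for r in range(165,206,5): x=np.nonzero(L[r]==j)[0]; print(r,x.min(),x.max(),(x.min()+x.max())/2)
E
```

```text
False
0.040764087741649545 [-0.  -0.6  3.6]
31.075
lid [ 256  158   45   49 1718] [278.34575087 182.09778813]
165 262 294 278.0
170 259 297 278.0
175 257 299 278.0
180 256 300 278.0
185 256 300 278.0
190 258 299 278.5
195 260 297 278.5
200 265 294 279.5
205 270 286 278.0
```

View pics/w9.png

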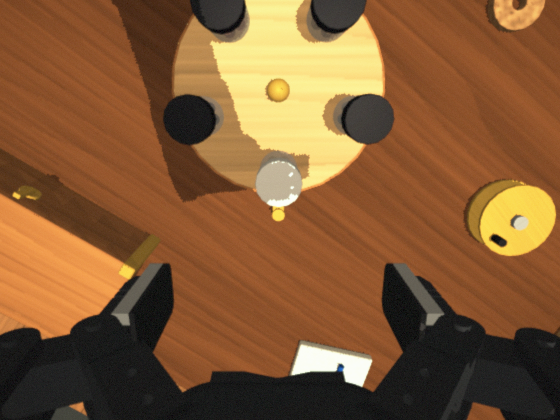

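View pics/w9c.png

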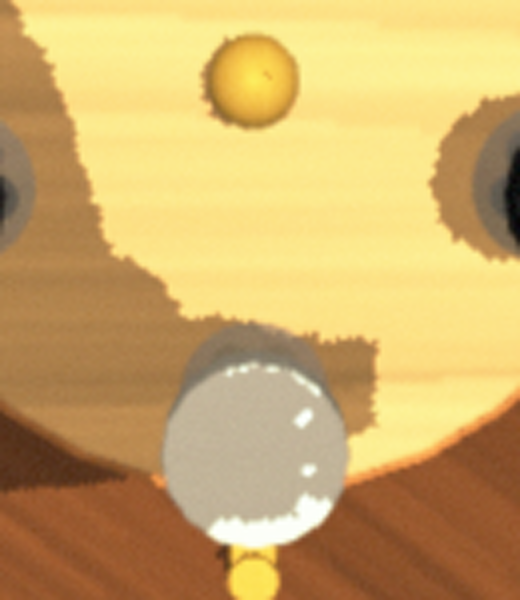

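Lid centre (278.5,183), pointer (278.2,213) and knob (278.2,90) now line up. Predicted lid-to-pointer offset is +0.4 px and I measured about +0.3. I'll regrasp at the same pose and hold.

```bash
python3 - <<'E'
from h import *
b=np.radians(37.85)
p,r=pose(b,.12); move_straight(p,r,.15)
p,r=pose(b,.071); print(move_straight(p,r,.08,threshold=10))
move_gripper(.047); move_gripper(.038); wait(.5)
s=sense(); print(s["finger_gap"],s["ft_force"].round(1),s["time_s"],s["tool_pos"]-p,np.abs(s["joint_velocities"]).max())
cv2.imwrite("pics/w10.png",grab_frame("wrist"));cv2.imwrite("pics/s10.png",grab_frame("side"))
E
```

```text
False
0.04093769702943739 [-1.7 -1.5  5.7] 34.1667 [ 0.00014852 -0.00010402  0.00041179] 0.0015069289096223686
```

View pics/w10.png

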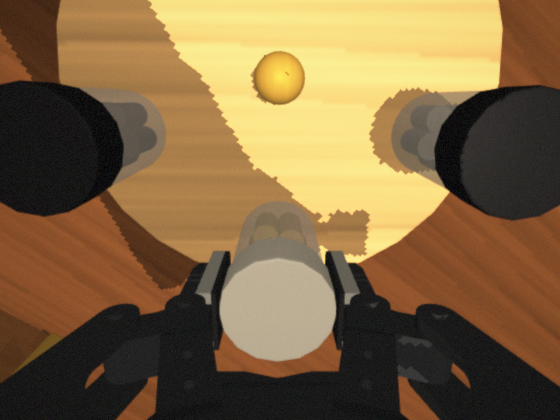

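View pics/s10.png

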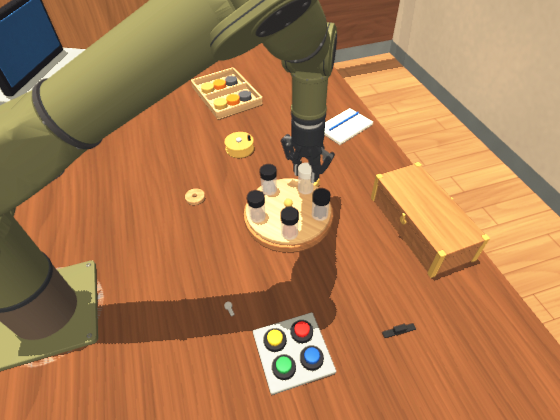

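The lid (277,308) is firmly gripped, the bystanders haven't moved, and all the keys are up.

```bash
python3 -c "
from rig import *
job_done()"
```

```text
the job is handed in; nothing more can be done
```

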